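# Open the stock box onto its rubber stop

### The job

Draw the sliding bolt of the grey stock box fully clear, then swing the lid open by feel until it meets the rubber stop behind the box, and press it gently home there so that it stays snug on the rubber when you let go. Do not lever the lid against the bolt, do not slam or force it onto the stop, and leave the things around the box alone.

Things in the scene. Friction and masses are not known exactly. Their poses are not given: they have to be found in the camera images.
- stock_box: Grey steel box fixed to the desk: 140 mm deep (x), 260 wide (y), 90 high. Origin: centre of its underside; x points to the rear (hinge side), y along the hinge, z up. A shelf for the bolt sticks out 32 mm in front; two straps over the bolt (8 mm wide, tops 20 mm above the rim) stand 26 and 110 mm to +y of the box's middle.
- bolt_knob (a point): Half-way up the bolt's knob, an upright steel pin 14 mm across, 34 mm tall, this point 17 mm below its top and 31.5 mm above the box's rim. It stands on a flat bar that lies along the box's front, 15 mm before the lid's edge, and holds down the tab at the middle of that edge.
- bolt (a joint): Travel of the bolt in m along the box's +y: 0 shut, 0.036 its end, fully drawn; the lid's tab (30 mm wide) is clear from 0.028 on. Stiff: takes about 3 N to slide, stays where left.
- hinge_mid (a point): Middle of the lid's hinge line, on the rear rim of the box: 70 mm behind the box's centre, 90 mm above its underside. The hinge line runs along the box's y.
- lid (a joint): Opening of the grey steel lid in rad: 0 shut (level), 1.57 upright, more leans to the rear. Lid 140 mm deep, 260 wide, its outer face 8 mm off the hinge line, about 0.35 kg (differs by a fifth). The hinge is stiff (0.35 N m) and damped: the lid stays where it is left.
- handle_mid (a point): Middle of the lid's handle: round steel bar 10 mm across, 100 mm long, along the box's y, a post at each end. Shut, this point is 125 mm in front of the hinge line and 53 mm above it: 45 mm off the lid's outer face, 15 mm from its free edge. It can turn in the fingers. Past upright the lid leans over the hand: push its inner face instead.
- stop_bracket: Dark steel bracket fixed behind the box; origin: centre of its foot, 125 mm from the box's centre, axes as the box's; upright plate 154 mm tall. An adjusting screw through it, 50 mm above hinge level, has a round rubber tip (14 mm) facing the lid. How far it sticks out varies and is not measured: see stop_line.
- stop_line (a point): Top middle of that bracket's plate, 154 mm above its foot. The lid meets the rubber anywhere from 1.60 to 1.94 rad. The rubber yields about 1 mm per 10 N. Near upright, a slow push at the handle or free edge of up to 4 N just moves the lid; 6 to 8 N presses it home; over 10 N is forcing it.
- calculator: Grey desk calculator, 120 x 75 x 18 mm, loose, beside the box; bystander. Origin: centre of its underside.
- carton: Small cardboard carton, 120 x 90 x 80 mm, loose, beside the box; bystander. Origin: centre of its underside.
- jar: Jar, 60 mm across, 90 mm tall, loose, beside the box; bystander. Origin: centre of its underside.

How it is judged:
On the way, in this order (a step that is already met when the one before it is completed fails the run):
1. the bolt is drawn clear of the tab while the lid is still shut (value of joint bolt above 0.028 m and value of joint lid below 0.06 rad), for 0.2 s.
2. the lid is pressed home on its rubber stop (more than 5 N on the rubber) (contact force between lid and stop_bracket above 5 N and value of joint lid above 1.55 rad), for 0.3 s.
At the end, for the whole second after the job is handed in: The bolt is still drawn (over 28 mm), the lid is open and still bears on its rubber stop by itself (more than 0.3 N, over 1.55 rad), at rest and let go (value of joint bolt above 0.028 m and value of joint lid above 1.55 rad and contact force between lid and stop_bracket above 0.3 N and velocity of joint lid between -0.05 and 0.05 rad/s); the robot touches nothing.
It fails at once if the lid is slammed or forced onto its stop (over 30 N on the rubber) (contact force between lid and stop_bracket above 30 N).
It fails at once if the lid is levered against the bolt (over 15 N) (contact force between lid and bolt above 15 N).
It fails at once if the calculator is moved by more than 15 mm or tipped (distance of calculator from where it was at the start of the episode above 0.015 m or angle between calculator's own z axis and vertical above 0.2 rad).
It fails at once if the carton is moved by more than 15 mm or tipped (distance of carton from where it was at the start of the episode above 0.015 m or angle between carton's own z axis and vertical above 0.2 rad).
It fails at once if the jar is moved by more than 15 mm or tipped (distance of jar from where it was at the start of the episode above 0.015 m or angle between jar's own z axis and vertical above 0.2 rad).
It also fails if it takes over 72 s, if anything falls off the work surface, if the arm or the gripper's body presses on something with over 40 N, if the wrist force passes 120 N, or if a joint passes its speed limit or range.

### The arm

A 6-joint arm with a two-finger parallel gripper is mounted at the origin on the work surface. World frame = base frame: x ahead of the robot, y to its left, z up, the work surface at z = 0. Lengths are in m, angles in rad, forces in N, time in s.
With the tool pointing down it reaches from about 0.275 to 0.825 m from the base axis. Payload 4.9 kg.
Tool frame: the origin (TCP) lies at the very end of the fingers, on their centre line; the grasp point (between the pads) lies 19 mm behind it; x points along the fingers, z is the direction in which the jaws open and shut, and the axes are right-handed (so a half turn about x gives the same grasp; the last joint's range is limited). The gripper opens to 85 mm and grips with 20 to 120 N. Pads are 22 mm wide; open, the fingers measure 114 mm over their backs; the gripper's body (76 mm by 85 mm) begins 54 mm behind the grasp point. The pads swing forward as they close: fully open they stand 13 mm farther back than shut.
Start: joints at [-1.477, 0.326, -0.193, 1.052, 0, 1.437], TCP at [0.124, -0.536, 0.207] pointing down, gripper open.
Joint ranges: [-2.65, 2.65], [-0.97, 1.79], [-1.3, 1.35], [-1.93, 2.1], [-1.47, 1.37], [-3.14, 3.14]. Speed limits (rad/s): [2.57, 2.57, 3.14, 3.14, 3.14, 3.14].

### API

Orientations are given as a unit quaternion [w, x, y, z].
In Python, from workcell import r gives the robot as it stands.
- The arm moves only by the shell command python3 -m creep 'ROWS' [FORCE]. ROWS is JSON, a list of rows, each a list of 3 entries, a list of its own where there are three numbers: the shift along the tool's x, y, z in mm, then the turn, a rotation vector about the tool's x, y, z in degrees, then the opening, from 0 (shut) to 1 (fully open). A call has exactly 10 rows; each row is the pose to reach, as a shift and turn from the pose measured when the call began, along the tool's axes at that moment; what a row does not reach only later rows make up. A row lasts 1/10 s, in which the tool goes at most 50 mm and 8.59 degrees, less where a joint would pass 70% of its speed; a pose out of reach is approached as far as the arm can. A call with a gripper value outside its range is refused whole. The fingers move at their own pace and stop on an object; FORCE is the grip in N (left out, the last holds). Time passes only in rows, so rows that repeat a pose let the fingers close, or fill a call up. It gives the time, the measured TCP pose, the force and the opening at its end, in the units of the state.
- r.sense(): the state, without advancing time (a new reading comes with each control period).
- r.capture(name): name is "side" or "top" or "wrist"; returns the picture (480x640x3 uint8, red, green, blue); there is no depth.
- r.camera_info(name): a dict with "fx", "fy", "cx", "cy" (pixels), "extrinsics" (4x4, takes a point from camera to world coordinates). Camera axes: x right, y up, looking along -z (the intrinsics and any distortion apply to the point x, -y, -z); pixel columns grow to the right and rows downward; lengths in m; the calibration is good to about 2 mm. A picture is of the moment at which its call begins: read the wrist's pose just before it. camera_info takes no time and is no camera call; for the wrist camera it gives the pose at the moment of the call.
- r.job_done(): hands the job in, once; it reports no verdict.
Trained networks look in the newest picture that a camera, given by its name, has taken for a name from the list of things; names that differ only in an ending like _2 or _b are one class to them, and where a whole thing is asked for, a point or a joint stands for the part that bears it (a point fixed in the world has none). Each returns a list of dicts, best first, with "p" (0 to 1); they miss things now and then, are a little off and sometimes report something else, mostly with a low value. They report only what shows in the picture. A call takes as long as a camera call.
- r.find_in(camera, target): "centre" ([x, y, z] in m, in world coordinates, good to about 4 mm: the middle of the surface that is visible of it).
- r.landmark_of(camera, target): "centre" ([x, y, z] in m, in world coordinates, good to about 4 mm: a listed point, or the origin of a listed thing).
The state is a dict: "t": time; "joints": joint angles; "joint_vel": joint speeds; "tau": joint torques, N m; "tool_pos": TCP position; "orientation": TCP orientation; "force": force on the tool from outside, world axes, zero at the start; "ft_torque": the same for the moment, N m; "finger_gap": finger opening in m.
Only numpy, scipy, OpenCV 4.12 (cv2) and the standard library are available. Lean on these libraries where they do the work, as an engineer would, in place of code of your own. Each camera call takes 0.05 s, during which the arm holds its last target.

## Working session

There is one attempt and no reset: what is moved stays moved. The work goes in short steps, Python scripts to look and compute and a shell command to move; the robot and the scene stay as the last step left them, time stands still between calls to the robot, and variables do not carry over. Pictures are saved under pics/ and viewed, and the job is handed in when it is done.

```bash
ls; mkdir -p pics; cat > a.py <<'E'
E
python3 - <<'E'
from workcell import r
import cv2
s=r.sense();print(s)
for c in ("side","top"):
    im=r.capture(c);cv2.imwrite(f"pics/{c}0.png",im[:,:,::-1])
    for t in ["bolt_knob","hinge_mid","handle_mid","stop_line","stock_box","stop_bracket","calculator","carton","jar"]:
        o=r.landmark_of(c,t)
        print(c,t,[(round(d['p'],2),[round(float(v),4) for v in d['centre']]) for d in o[:2]])
print(r.sense()['t'])
E
```

```text
pics
{'t': 0.0, 'joints': array([-1.47719775e+00,  3.26937001e-01, -1.93592821e-01,  1.05199850e+00,
       -1.55135673e-05,  1.43660522e+00]), 'joint_vel': array([ 0.00039435,  0.00162475, -0.00094308,  0.00071665,  0.00026219,
        0.0009263 ]), 'tau': array([ 5.18721172e-04, -4.43399227e+01,  2.62439579e+01,  1.56063878e-02,
       -3.17537733e-04, -9.11585772e-06]), 'tool_pos': array([ 0.12415542, -0.53515941,  0.20640223]), 'orientation': array([ 0.55315659,  0.44037385,  0.55401275, -0.43949805]), 'force': array([-0.49923764, -0.33895755,  0.57838187]), 'ft_torque': array([ 0.05204614, -0.02295648,  0.04102591]), 'finger_gap': 0.08558945931411707}
side bolt_knob [(0.56, [0.4249, -0.0154, 0.1219])]
side hinge_mid [(0.6, [0.5843, -0.0361, 0.0859])]
side handle_mid [(0.64, [0.4686, -0.0649, 0.1387]), (0.46, [0.5175, -0.05, -0.0008])]
side stop_line [(0.71, [0.6541, -0.0228, 0.1483])]
side stock_box [(0.96, [0.5192, -0.0524, -0.0029])]
side stop_bracket [(0.57, [0.6422, -0.024, 0.0008])]
side calculator []
side carton [(0.87, [0.5401, 0.2278, -0.0031])]
side jar [(0.64, [0.6845, -0.2293, -0.0005])]
top bolt_knob [(0.73, [0.4249, -0.0117, 0.1226])]
top hinge_mid [(0.92, [0.585, -0.0348, 0.0912])]
top handle_mid [(0.91, [0.4646, -0.061, 0.1438])]
top stop_line [(0.67, [0.6502, -0.0217, 0.156])]
top stock_box [(0.7, [0.518, -0.0496, -0.0013])]
top stop_bracket [(0.62, [0.6463, -0.0255, 0.0043])]
top calculator [(0.96, [0.5255, -0.2661, 0.0029])]
top carton [(0.56, [0.5469, 0.2252, 0.0003])]
top jar [(0.95, [0.6809, -0.229, -0.0006])]
1.0
```

View pics/side0.png

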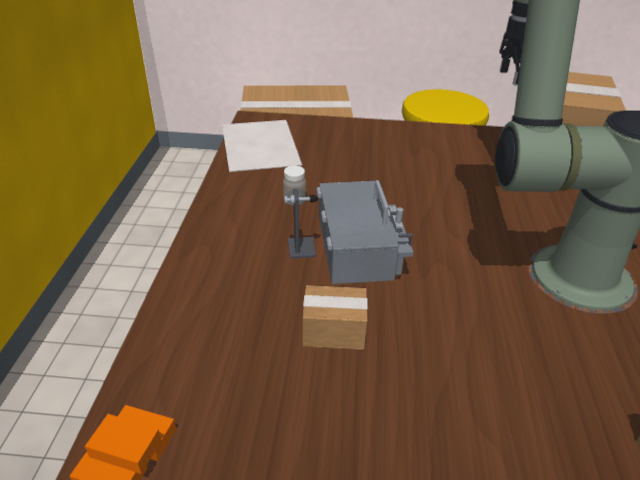

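View pics/top0.png

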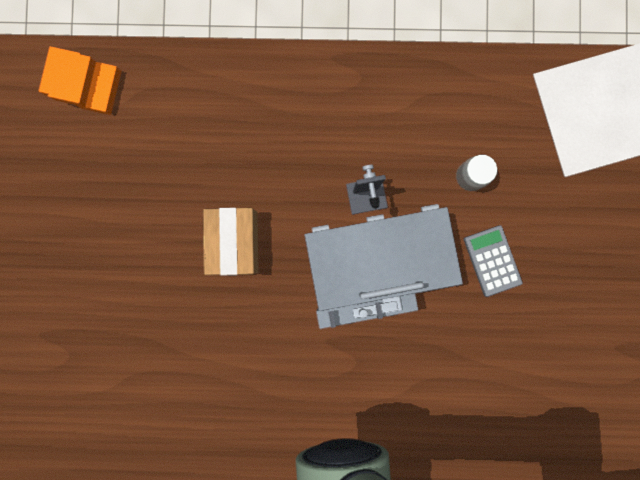

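The side view shows the box near (355,225), the knob at (395,215), the bracket at (300,220) and the carton at (335,318). In the top view the box is yawed about 10°: the knob is at (363,312), the handle at (393,291), the rubber at (373,203), the calculator at (493,262) and the jar at (480,170). I'll fit the box pose next.

```bash
cat > h.py <<'E'
from workcell import r
import numpy as np, cv2
from scipy.spatial.transform import Rotation as R
from scipy.optimize import least_squares
def cur():
    s=r.sense();q=s['orientation'];return s,np.array(s['tool_pos']),R.from_quat([q[1],q[2],q[3],q[0]])
def proj(cam,P):
    K=r.camera_info(cam);E=np.array(K['extrinsics']);p=np.linalg.inv(E)@np.append(P,1)
    x,y,z=p[0],-p[1],-p[2];return K['fx']*x/z+K['cx'],K['fy']*y/z+K['cy']
def box2w(b,P):
    c,s=np.cos(b[2]),np.sin(b[2]);return np.array([b[0]+c*P[0]-s*P[1],b[1]+s*P[0]+c*P[1],P[2]])
def target(pos,tz):  # tool x down, tool z along tz (horizontal unit vec)
    s,p,Q=cur(); tz=np.array(tz,float);tz/=np.linalg.norm(tz)
    best=None
    for sg in(1,-1):
        X=np.array([0,0,-1.]);Z=sg*tz;Y=np.cross(Z,X)
        T=R.from_matrix(np.stack([X,Y,Z],1)); rv=(Q.inv()*T).as_rotvec(degrees=True)
        print('sign',sg,'shift mm',np.round(Q.inv().apply(np.array(pos)-p)*1000,1),'turn',np.round(rv,1))
E
python3 - <<'E'
from h import *
M=[((0,0,0),(.518,-.0496)),((0,0,0),(.5192,-.0524)),((.07,0,.09),(.585,-.0348)),((.07,0,.09),(.5843,-.0361)),((-.055,0,.143),(.4646,-.061)),((-.055,0,.143),(.4686,-.0649)),((.125,0,0),(.6463,-.0255)),((.125,0,0),(.6422,-.024))]
f=lambda b:np.concatenate([box2w(b,m[0])[:2]-m[1] for m in M])
o=least_squares(f,[.518,-.05,.17]);b=o.x;print(b,np.round(o.fun*1000,1))
im=cv2.imread('pics/top0.png')
for P in [(-.055,y,.143) for y in(-.05,.05)]+[(x,y,.098) for x in(-.07,.07) for y in(-.13,.13)]+[(-.085,.053,.1385),(.1,0,.14)]:
    u=proj('top',box2w(b,P));print(P,np.round(u,1));cv2.circle(im,(int(u[0]*1),int(u[1])),1,(0,0,255),-1)
cv2.imwrite('pics/top_o.png',cv2.resize(im[150:350,280:500],None,fx=3,fy=3,interpolation=cv2.INTER_CUBIC))
np.save('b.npy',b)
s,p,Q=cur();print(Q.as_matrix().round(3),p,s['joints'])
E
```

```text
[ 0.51932535 -0.05097956  0.21426599] [ 1.3 -1.4  0.1  1.4  2.7 -1.3  3.4  0.   1.  -1.7 -3.   2.2 -4.8  1.1
 -0.7 -0.4]
(-0.055, -0.05, 0.143) [419.6 283.1]
(-0.055, 0.05, 0.143) [362.  294.4]
(-0.07, -0.13, 0.098) [461.7 281.8]
(-0.07, 0.13, 0.098) [318. 310.]
(0.07, -0.13, 0.098) [445.8 204.7]
(0.07, 0.13, 0.098) [302.9 232.7]
(-0.085, 0.053, 0.1385) [363.6 311.8]
(0.1, 0, 0.14) [372.8 199.9]
[[-0.     0.974  0.226]
 [ 0.     0.226 -0.974]
 [-1.     0.    -0.   ]] [ 0.12421316 -0.53579493  0.20717813] [-1.47720984e+00  3.26185257e-01 -1.92628232e-01  1.05199362e+00
 -1.22860133e-06  1.43663749e+00]
```

View pics/top_o.png

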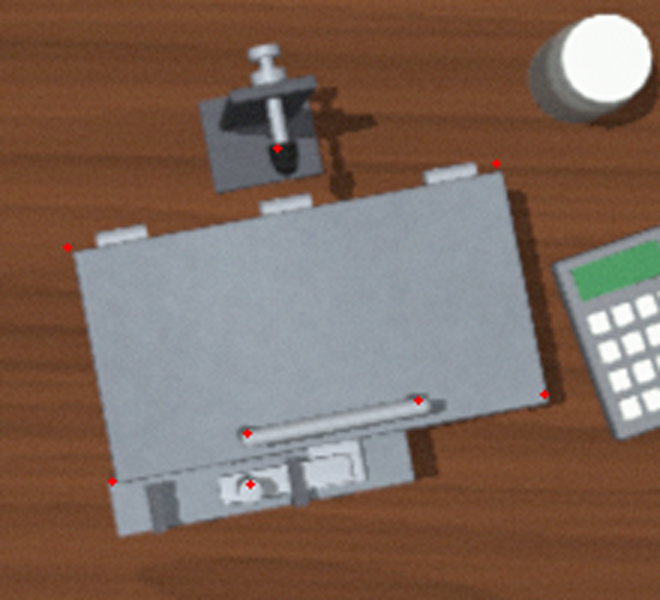

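The overlay shows the lid corners 1–3 px off the fit. Corners in the crop are at (75,253), (500,172), (547,405) and (118,481). I'll refine the fit on these.

```bash
python3 - <<'E'
from h import *
C=lambda u,v:(u/3+280,v/3+150)
M=[((.07,.13,.098),C(75,253)),((.07,-.13,.098),C(500,172)),((-.07,-.13,.098),C(547,405)),((-.07,.13,.098),C(118,481)),((-.055,.05,.146),C(246,432)),((-.055,-.05,.146),C(424,399))]
f=lambda b:np.concatenate([np.array(proj('top',box2w(b,m[0])))-m[1] for m in M])
o=least_squares(f,np.load('b.npy'),x_scale=.01);b=o.x;print(b,np.round(o.fun,1));np.save('b.npy',b)
K=r.camera_info('top')
g=lambda k:np.array(proj('top',box2w(b,(k[0],k[1],.1385))))-C(250,484)
k=least_squares(g,[-.085,.05]).x;print('knob in box',k)
print(box2w(b,(-.085,k[1],.12)),'hinge',box2w(b,(.07,0,.09)),'handle',box2w(b,(-.055,0,.143)))
y=(-np.sin(b[2]),np.cos(b[2]),0);kp=box2w(b,(-.085,k[1],0))
target([kp[0],kp[1],.21],y)
E
```

```text
[ 0.51733357 -0.05306832  0.20396993] [-0.7 -1.3  0.8 -0.9  0.3 -1.2 -0.8  0.2  0.9  1.4 -0.5  1.7]
knob in box [-0.082243    0.05399021]
[ 0.42315943 -0.0174148   0.12      ] hinge [ 0.58588248 -0.03888922  0.09      ] handle [ 0.46347371 -0.06420904  0.143     ]
sign 1 shift mm [  -2.8  408.3 -437.5] turn [-178.6    0.    -0. ]
sign -1 shift mm [  -2.8  408.3 -437.5] turn [ 1.4 -0.  -0. ]
```

```bash
python3 -m creep '[[[-3,30,-32],[0,0,0],1],[[-3,60,-64],[0,0,0],1],[[-3,90,-96],[0.5,0,0],1],[[-3,120,-128],[0.5,0,0],1],[[-3,150,-160],[1,0,0],1],[[-3,180,-192],[1,0,0],1],[[-3,210,-224],[1.4,0,0],1],[[-3,240,-256],[1.4,0,0],1],[[-3,270,-288],[1.4,0,0],1],[[-3,300,-320],[1.4,0,0],1]]' 20
python3 -c "
from h import *
target([.424,-.015,.20],(-np.sin(.204),np.cos(.204),0));print(r.sense()['joints'])"
```

```text
t: 2.0
tool_pos: [0.3449, -0.1548, 0.2105]
orientation: [0.549, 0.447, 0.548, -0.447]
force: [0.7, -0.2, -0.6]
finger_gap: 0.0855
sign 1 shift mm [  10.5  105.6 -121.1] turn [ 1.799e+02 -1.000e-01 -1.000e-01]
sign -1 shift mm [  10.5  105.6 -121.1] turn [-0.1  0.1 -0. ]
[-6.17901087e-01 -1.30540318e-03 -5.83281332e-01  9.87582619e-01
  1.38196169e-06  2.32079665e+00]
```

```bash
python3 -m creep '[[[0,18,-20],[0,0,0],1],[[0,36,-41],[0,0,0],1],[[0,54,-62],[0,0,0],1],[[4,72,-83],[0,0,0],1],[[8,90,-103],[0,0,0],1],[[10,106,-121],[0,0,0],1],[[10,106,-121],[0,0,0],1],[[10,106,-121],[0,0,0],1],[[10,106,-121],[0,0,0],1],[[10,106,-121],[0,0,0],1]]' 20
python3 - <<'E'
from h import *
print(r.sense()['joints'])
for c in ("wrist","top"):
    im=r.capture(c);cv2.imwrite(f"pics/{c}1.png",im[:,:,::-1])
    for t in ["bolt_knob","handle_mid"]:
        o=r.landmark_of(c,t)
        print(c,t,[(round(d['p'],2),[round(float(v),4) for v in d['centre']]) for d in o[:2]])
E
```

```text
t: 3.0
tool_pos: [0.4241, -0.0157, 0.2007]
orientation: [0.548, 0.447, 0.547, -0.447]
force: [1.2, -0.1, -0.3]
finger_gap: 0.0853
[-2.10705261e-01  9.70073789e-02 -5.05174558e-01  9.67344843e-01
 -6.39122180e-04  2.72930932e+00]
wrist bolt_knob [(0.7, [0.4238, -0.016, 0.1196])]
wrist handle_mid [(0.9, [0.4657, -0.0624, 0.1434])]
top bolt_knob [(0.35, [0.5439, 0.2266, -0.0005])]
top handle_mid [(0.95, [0.4668, -0.061, 0.1409]), (0.2, [0.6443, -0.0264, 0.0029])]
```

View pics/wrist1.png

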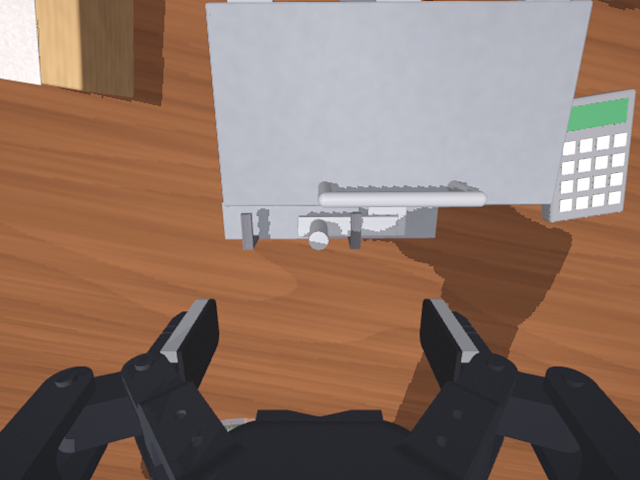

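The wrist picture shows the knob at (318,240), centred between the finger pads (about 205 and 435), and clear of the handle at (400,199). The network's knob point agrees, so I'll go down.

```bash
python3 -m creep '[[[12,0,0],[0,0,0],1],[[24,0,0],[0,0,0],1],[[36,0,0],[0,0,0],0.7],[[48,0,0],[0,0,0],0.7],[[60,0,0],[0,0,0],0.7],[[70,0,0],[0,0,0],0.7],[[78,0,0],[0,0,0],0.7],[[85,0,0],[0,0,0],0.7],[[85,0,0],[0,0,0],0.5],[[85,0,0],[0,0,0],0.3]]' 20
python3 -m creep '[[[0,0,0],[0,0,0],0.2],[[0,0,0],[0,0,0],0],[[0,0,0],[0,0,0],0],[[0,0,0],[0,0,0],0],[[0,0,0],[0,0,0],0],[[0,0,0],[0,0,0],0],[[0,0,0],[0,0,0],0],[[0,0,0],[0,0,0],0],[[0,0,0],[0,0,0],0],[[0,0,0],[0,0,0],0]]' 20
```

```text
t: 4.3
tool_pos: [0.4245, -0.0153, 0.1157]
orientation: [0.548, 0.447, 0.547, -0.447]
force: [0.5, -0.3, -0.8]
finger_gap: 0.0313
t: 5.3
tool_pos: [0.4244, -0.0153, 0.1157]
orientation: [0.548, 0.447, 0.547, -0.447]
force: [0.0, 0.2, -0.0]
finger_gap: -0.0004
```

The fingers closed on nothing, so I'll look again.

```bash
python3 - <<'E'
from h import *
for c in ("wrist","top","side"):
    im=r.capture(c);cv2.imwrite(f"pics/{c}2.png",im[:,:,::-1])
    for t in ["bolt_knob","handle_mid"]:
        o=r.landmark_of(c,t)
        print(c,t,[(round(d['p'],2),[round(float(v),4) for v in d['centre']]) for d in o[:2]])
im=cv2.imread('pics/side2.png')
cv2.imwrite('pics/side2c.png',cv2.resize(im[150:300,280:460],None,fx=4,fy=4,interpolation=cv2.INTER_CUBIC))
E
```

```text
wrist bolt_knob [(0.81, [0.4232, -0.0166, 0.1216])]
wrist handle_mid [(0.79, [0.4665, -0.0639, 0.1431])]
top bolt_knob []
top handle_mid [(0.74, [0.4656, -0.0614, 0.1464])]
side bolt_knob [(0.75, [0.4229, -0.0135, 0.1191])]
side handle_mid [(0.76, [0.4663, -0.0653, 0.1415])]
```

View pics/wrist2.png

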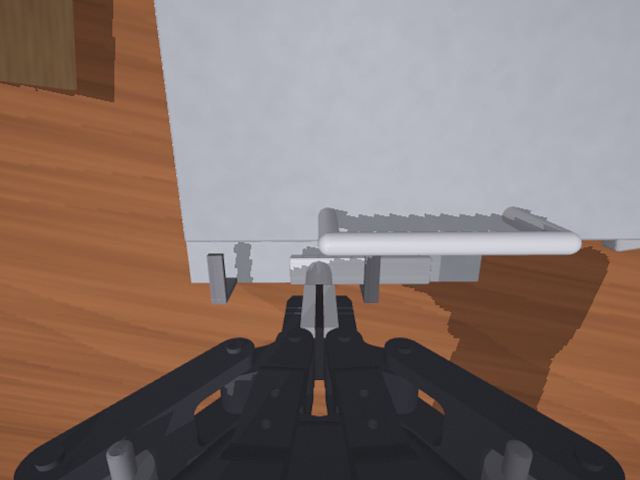

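View pics/side2c.png

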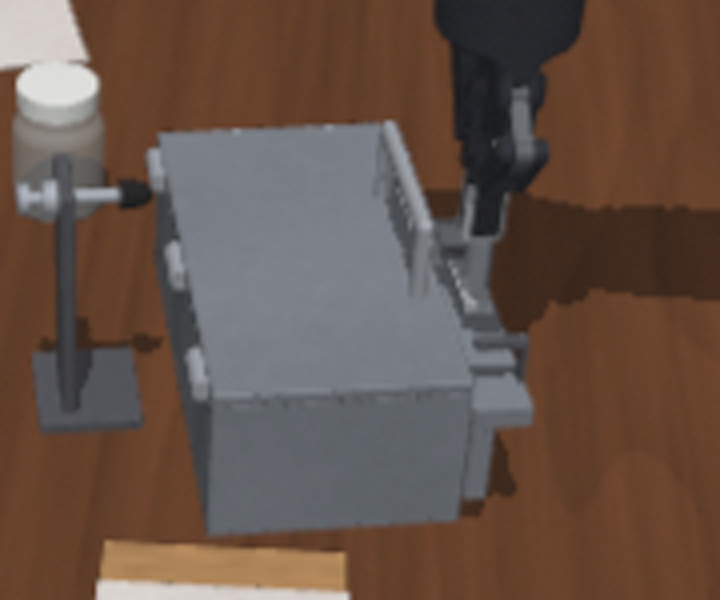

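```bash
python3 - <<'E'
from h import *
s,p,Q=cur();print(s['finger_gap'],p)
for P in [(.424,-.016,.1045),(.424,-.016,.1385),tuple(p),(p[0],p[1],p[2]+.02)]:
    print(P,[np.round(proj(c,P)) for c in('wrist','side')])
im=cv2.imread('pics/wrist2.png')
cv2.imwrite('pics/wrist2c.png',cv2.resize(im[220:370,240:400],None,fx=4,fy=4,interpolation=cv2.INTER_CUBIC))
E
```

```text
0.00012232728395171466 [ 0.42448802 -0.01533839  0.11568262]
(0.424, -0.016, 0.1045) [array([321., 273.]), array([398., 222.])]
(0.424, -0.016, 0.1385) [array([322., 303.]), array([399., 209.])]
(np.float64(0.42448801817809045), np.float64(-0.015338386904812382), np.float64(0.11568261544128586)) [array([320., 281.]), array([398., 218.])]
(np.float64(0.42448801817809045), np.float64(-0.015338386904812382), np.float64(0.13568261544128585)) [array([321., 299.]), array([399., 210.])]
```

View pics/wrist2c.png

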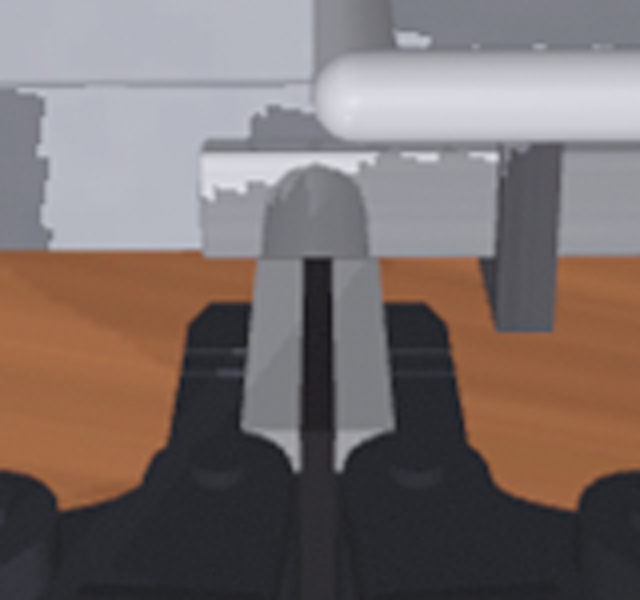

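```bash
python3 - <<'E'
from h import *
print(np.round(r.camera_info('wrist')['extrinsics'],3));print(np.round(r.camera_info('side')['extrinsics'],3))
im=cv2.imread('pics/side2.png');im0=cv2.imread('pics/side0.png')
f=lambda i:cv2.resize(i[170:240,370:430],None,fx=6,fy=6,interpolation=cv2.INTER_NEAREST)
cv2.imwrite('pics/side2d.png',np.hstack([f(im0),f(im)]))
E
```

```text
[[ 0.201  0.932  0.301  0.502]
 [-0.98   0.19   0.064  0.002]
 [ 0.002 -0.308  0.951  0.283]
 [ 0.     0.     0.     1.   ]]
[[-0.996  0.074 -0.058  0.516]
 [-0.091 -0.609  0.788  1.002]
 [ 0.023  0.79   0.613  0.829]
 [ 0.     0.     0.     1.   ]]
```

View pics/side2d.png

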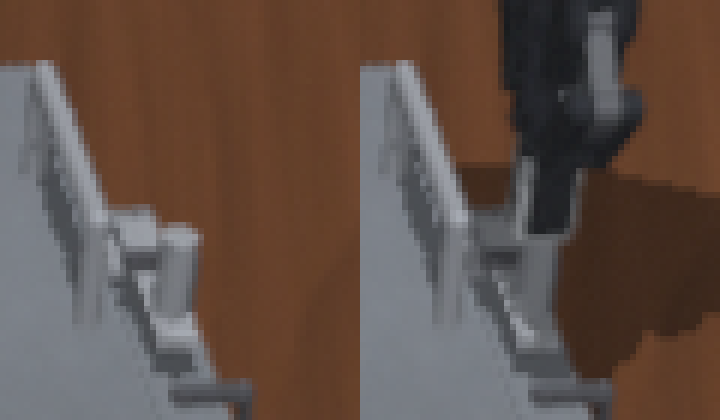

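```bash
python3 - <<'E'
from h import *
s,p,Q=cur()
for back in(0,13,19,25,32,40):
  print(back,[np.round(proj('wrist',p+Q.apply(np.array([-back,y,z])/1000))) for y,z in((11,42.5),(-11,42.5),(11,0))])
im=cv2.imread('pics/wrist2.png');im1=cv2.imread('pics/wrist1.png')
E
```

```text
0 [array([403., 261.]), array([400., 299.]), array([321., 261.])]
13 [array([410., 272.]), array([406., 312.]), array([321., 272.])]
19 [array([413., 277.]), array([409., 319.]), array([321., 277.])]
25 [array([416., 283.]), array([412., 326.]), array([321., 283.])]
32 [array([421., 290.]), array([416., 334.]), array([321., 290.])]
40 [array([426., 299.]), array([421., 345.]), array([321., 299.])]
```

By feel and by the pictures, the fingertips sit on the knob's top (side pixel (401,210), wrist row 284). They therefore end about 24 mm short of the reported TCP. The open-finger picture agrees: tips at row 300, or about 40 mm behind the TCP, and the 13 mm swing accounts for the difference. I'll reopen, go lower while watching the force, and check.

```bash
python3 -m creep '[[[0,0,0],[0,0,0],0.5],[[0,0,0],[0,0,0],0.5],[[0,0,0],[0,0,0],0.5],[[0,0,0],[0,0,0],0.5],[[2,0,0],[0,0,0],0.5],[[4,0,0],[0,0,0],0.5],[[6,0,0],[0,0,0],0.5],[[8,0,0],[0,0,0],0.5],[[10,0,0],[0,0,0],0.5],[[10,0,0],[0,0,0],0.5]]' 20
python3 - <<'E'
from h import *
for c in ("wrist","side"):
    im=r.capture(c);cv2.imwrite(f"pics/{c}3.png",im[:,:,::-1])
a=cv2.imread('pics/side3.png');w=cv2.imread('pics/wrist3.png')
cv2.imwrite('pics/c3.png',np.hstack([cv2.resize(a[170:240,370:430],(360,420),interpolation=cv2.INTER_NEAREST),cv2.resize(w[220:390,220:420],None,fx=2,fy=2.47)]))
E
```

```text
t: 6.75
tool_pos: [0.4242, -0.0153, 0.1054]
orientation: [0.548, 0.447, 0.548, -0.447]
force: [0.7, -0.2, -0.1]
finger_gap: 0.0426
```

View pics/c3.png

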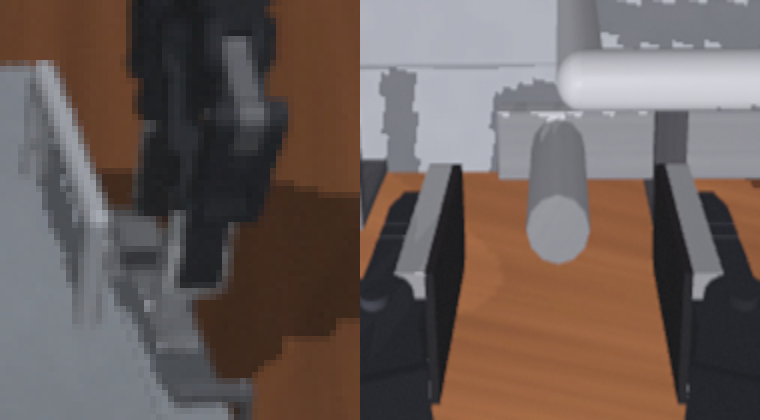

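The pads now straddle the knob (crop 440 and 665, knob at 557). I'll go down 10 mm more and close.

```bash
python3 -m creep '[[[3,0,0],[0,0,0],0.5],[[6,0,0],[0,0,0],0.5],[[9,0,0],[0,0,0],0.5],[[10,0,0],[0,0,0],0.3],[[10,0,0],[0,0,0],0],[[10,0,0],[0,0,0],0],[[10,0,0],[0,0,0],0],[[10,0,0],[0,0,0],0],[[10,0,0],[0,0,0],0],[[10,0,0],[0,0,0],0]]' 20
```

```text
t: 7.85
tool_pos: [0.4243, -0.0153, 0.0955]
orientation: [0.548, 0.447, 0.548, -0.447]
force: [0.2, 0.6, -2.1]
finger_gap: 0.013
```

Gripped, with a gap of 13 mm. I'll draw the bolt along tool −z.

```bash
python3 -m creep '[[[0,0,-3],[0,0,0],0],[[0,0,-6],[0,0,0],0],[[0,0,-9],[0,0,0],0],[[0,0,-12],[0,0,0],0],[[0,0,-15],[0,0,0],0],[[0,0,-18],[0,0,0],0],[[0,0,-21],[0,0,0],0],[[0,0,-24],[0,0,0],0],[[0,0,-27],[0,0,0],0],[[0,0,-30],[0,0,0],0]]' 20
python3 -m creep '[[[0,0,-1],[0,0,0],0],[[0,0,-2],[0,0,0],0],[[0,0,-3],[0,0,0],0],[[0,0,-4],[0,0,0],0],[[0,0,-4.5],[0,0,0],0],[[0,0,-5],[0,0,0],0],[[0,0,-5.5],[0,0,0],0],[[0,0,-6],[0,0,0],0],[[0,0,-6],[0,0,0],0],[[0,0,-6],[0,0,0],0]]' 20
```

```text
t: 8.85
tool_pos: [0.4181, 0.0143, 0.0955]
orientation: [0.548, 0.447, 0.548, -0.447]
force: [-0.6, -2.4, -2.3]
finger_gap: 0.0127
t: 9.85
tool_pos: [0.4178, 0.0155, 0.0955]
orientation: [0.55, 0.445, 0.544, -0.451]
force: [1.4, -17.8, -8.9]
finger_gap: 0.0127
```

The draw stopped at about 31 mm with 18 N. The leading finger has probably met the outer strap, so I'll ease off and look.

```bash
python3 -m creep '[[[0,0,0],[0,0,0],0],[[0,0,0],[0,0,0],0.05],[[0,0,0],[0,0,0],0.2],[[0,0,0],[0,0,0],0.3],[[0,0,1],[0,0,0],0.3],[[-3,0,2],[0,0,0],0.3],[[-6,0,2],[0,0,0],0.3],[[-9,0,2],[0,0,0],0.3],[[-9,0,2],[0,0,0],0.3],[[-9,0,2],[0,0,0],0.3]]' 20
python3 - <<'E'
from h import *
for c in ("wrist","side"):
    im=r.capture(c);cv2.imwrite(f"pics/{c}4.png",im[:,:,::-1])
    print([(d['p'],d['centre']) for d in r.landmark_of(c,'bolt_knob')[:1]])
a=cv2.imread('pics/side4.png');w=cv2.imread('pics/wrist4.png')
cv2.imwrite('pics/c4.png',np.hstack([cv2.resize(a[170:240,370:430],(360,420),interpolation=cv2.INTER_NEAREST),cv2.resize(w[220:390,220:420],None,fx=2,fy=2.47)]))
E
```

```text
t: 10.85
tool_pos: [0.4183, 0.0136, 0.1047]
orientation: [0.55, 0.445, 0.544, -0.45]
force: [-0.0, -0.3, -0.2]
finger_gap: 0.0259
[(0.68, [0.4155, 0.0161, 0.1203])]
[(0.67, [0.4183, 0.0147, 0.1174])]
```

View pics/c4.png

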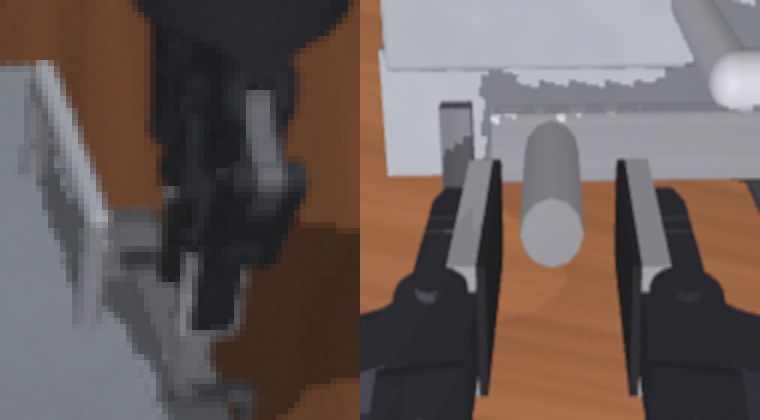

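View pics/wrist4.png

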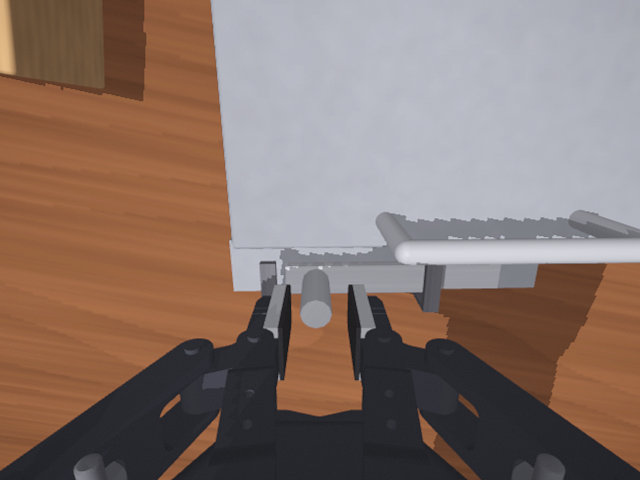

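The knob is at wrist pixel (316,315), next to the outer strap at (268,278), and the left finger had reached that strap. From this height (9 mm up) I'll regrip and draw the rest.

```bash
python3 -m creep '[[[-2,0,0],[0,0,0],0],[[-2,0,0],[0,0,0],0],[[-2,0,0],[0,0,0],0],[[-2,0,0],[0,0,0],0],[[-2,0,0],[0,0,0],0],[[-2,0,-2],[0,0,0],0],[[-2,0,-3],[0,0,0],0],[[-2,0,-4],[0,0,0],0],[[-2,0,-5],[0,0,0],0],[[-2,0,-6],[0,0,0],0]]' 20

```

```text
t: 12.05
tool_pos: [0.4175, 0.0152, 0.1061]
orientation: [0.552, 0.442, 0.541, -0.454]
force: [2.5, -16.9, -12.6]
finger_gap: 0.0123
```

```bash
python3 - <<'E'
from h import *
s,p,Q=cur();print(s['force'],s['ft_torque'],Q.as_matrix().round(3))
E
python3 -m creep '[[[0,0,0],[0,0,0],0.1],[[0,0,0],[0,0,0],0.5],[[0,0,0],[0,0,0],0.8],[[0,0,0],[0,0,0],1],[[-10,0,0],[0,0,0],1],[[-25,0,0],[0,0,0],1],[[-40,0,0],[0,0,0],1],[[-60,0,0],[0,0,0],1],[[-80,0,0],[0,0,0],1],[[-95,0,0],[0,0,0],1]]' 20
python3 - <<'E'
from h import *
b=np.load('b.npy')
for c in ("wrist","side"):
    im=r.capture(c);cv2.imwrite(f"pics/{c}5.png",im[:,:,::-1])
    for t in('bolt_knob','handle_mid'):
      print(t,[(d['p'],d['centre']) for d in r.landmark_of(c,t)[:1]])
s,p,Q=cur();print(p)
for k in(0,28,31,36): print(k,[(np.round(proj('wrist',box2w(b,(-.085,.054+k/1000,z)))),np.round(proj('side',box2w(b,(-.085,.054+k/1000,z))),1)) for z in(.1045,.1385)])
for yy in (.026,.11): print('strap',proj('wrist',box2w(b,(-.085,yy,.11))))
E
```

```text
[  2.46320663 -16.8658543  -12.60056437] [-3.31332762 -0.61812958  0.0416274 ] [[ 0.001  0.981  0.196]
 [-0.023  0.196 -0.98 ]
 [-1.    -0.003  0.022]]
t: 13.05
tool_pos: [0.4179, 0.0175, 0.2033]
orientation: [0.553, 0.443, 0.541, -0.454]
force: [-0.0, -0.5, 0.5]
finger_gap: 0.0853
bolt_knob [(0.93, [0.4141, 0.0151, 0.1194])]
handle_mid [(0.71, [0.4672, -0.0638, 0.1418])]
bolt_knob [(0.77, [0.4163, 0.0151, 0.1209])]
handle_mid [(0.95, [0.4645, -0.0657, 0.1406])]
[0.41674355 0.01741056 0.200501  ]
0 [(array([362., 227.]), array([398.1, 221.2])), (array([369., 242.]), array([399.8, 208.6]))]
28 [(array([327., 228.]), array([401. , 228.8])), (array([329., 242.]), array([402.7, 216. ]))]
31 [(array([323., 228.]), array([401.3, 229.6])), (array([324., 242.]), array([403. , 216.8]))]
36 [(array([316., 228.]), array([401.8, 231. ])), (array([317., 242.]), array([403.6, 218.2]))]
strap (np.float64(399.31732020570064), np.float64(228.84928116751593))
strap (np.float64(290.4689133348724), np.float64(230.26096826895383))
```

View pics/wrist5.png

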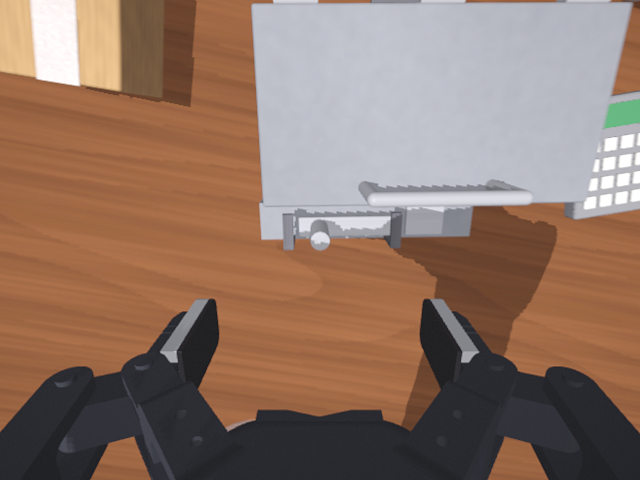

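The knob is at wrist pixel (320,240) and the straps are at 289 and 395, so the travel is about 30–32 mm. That's past the 28 mm line but short of 36. To tell a bolt end stop from a finger on the strap, I'll push with the −y finger alone, gripper half open, so nothing sits between the knob and the strap.

```bash
python3 - <<'E'
from h import *
b=np.load('b.npy');y=np.array((-np.sin(.204),np.cos(.204),0))
k=np.array([.4165,.0145,0]); t=k+y*.012; t[2]=.088
target(t,y)
E
```

```text
sign 1 shift mm [112.3  -0.4 -11.7] turn [179.6   0.4  -2. ]
sign -1 shift mm [112.3  -0.4 -11.7] turn [-0.4  1.3  0.3]
```

```bash
python3 -m creep '[[[0,0,-4],[0,0.6,0],0.6],[[0,0,-8],[0,1.3,0],0.6],[[5,0,-11],[0,1.3,0.3],0.6],[[20,0,-12],[0,1.3,0.3],0.6],[[40,0,-12],[0,1.3,0.3],0.6],[[60,0,-12],[0,1.3,0.3],0.6],[[80,0,-12],[0,1.3,0.3],0.6],[[95,0,-12],[0,1.3,0.3],0.6],[[105,0,-12],[0,1.3,0.3],0.6],[[110,0,-12],[0,1.3,0.3],0.6]]' 20
python3 -m creep '[[[0,0,-1],[0,0,0],0.6],[[0,0,-2],[0,0,0],0.6],[[0,0,-3],[0,0,0],0.6],[[0,0,-4],[0,0,0],0.6],[[0,0,-5],[0,0,0],0.6],[[0,0,-6],[0,0,0],0.6],[[0,0,-7],[0,0,0],0.6],[[0,0,-7],[0,0,0],0.6],[[0,0,-7],[0,0,0],0.6],[[0,0,-7],[0,0,0],0.6]]' 20
python3 - <<'E'
from h import *
s,p,Q=cur();print(s['force'],s['ft_torque'])
im=r.capture('wrist');cv2.imwrite(f"pics/wrist6.png",im[:,:,::-1])
E
```

```text
t: 14.35
tool_pos: [0.4137, 0.0269, 0.0893]
orientation: [0.547, 0.448, 0.547, -0.448]
force: [0.2, 0.8, 0.3]
finger_gap: 0.0514
t: 15.35
tool_pos: [0.4125, 0.0335, 0.0893]
orientation: [0.547, 0.448, 0.547, -0.448]
force: [-0.1, -2.7, 1.8]
finger_gap: 0.0514
[-0.12320795 -2.65060835  1.84629702] [-0.41809464 -0.03360667 -0.02028595]
```

View pics/wrist6.png

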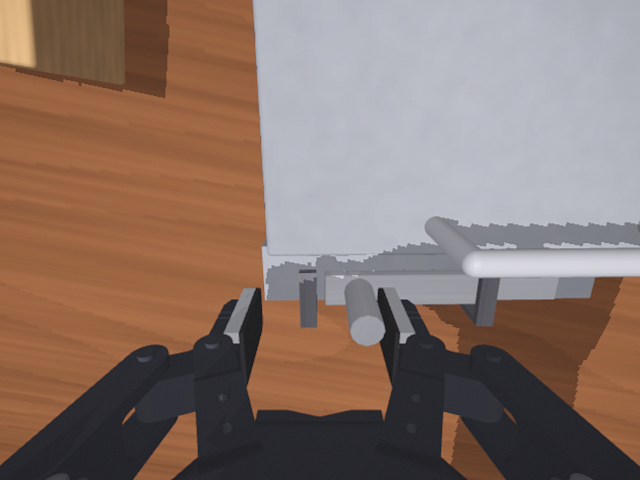

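The right pad (385,310) now bears on the knob (365,315), and the strap is at (308,300). I'll push on.

```bash
python3 -m creep '[[[0,0,-1],[0,0,0],0.6],[[0,0,-2],[0,0,0],0.6],[[0,0,-3],[0,0,0],0.6],[[0,0,-3],[0,0,0],0.6],[[0,0,-3],[0,0,0],0.6],[[0,0,-3],[0,0,0],0.6],[[0,0,-3],[0,0,0],0.6],[[0,0,-3],[0,0,0],0.6],[[0,0,-3],[0,0,0],0.6],[[0,0,-3],[0,0,0],0.6]]' 20
```

```text
t: 16.4
tool_pos: [0.4125, 0.0336, 0.0893]
orientation: [0.548, 0.447, 0.545, -0.45]
force: [2.6, -11.8, -3.5]
finger_gap: 0.0512
```

The bolt doesn't move at 12 N, and it stopped at the same place with nothing near the strap. That is the bolt's own end, at about 31.7 mm by my measure. I'll back away, rise, and work out the handle approach.

```bash
python3 -m creep '[[[0,0,2],[0,0,0],0.6],[[0,0,6],[0,0,0],0.6],[[0,0,8],[0,0,0],0.6],[[-15,0,8],[0,0,0],0.6],[[-35,0,8],[0,0,0],0.6],[[-55,0,8],[0,0,0],0.6],[[-75,0,8],[0,0,0],0.6],[[-95,0,8],[0,0,0],0.6],[[-115,0,8],[0,0,0],0.6],[[-125,0,8],[0,0,0],0.6]]' 20
python3 - <<'E'
from h import *
print(r.sense()['joints'])
x=np.array((np.cos(.204),np.sin(.204),0))
im=r.capture('wrist');cv2.imwrite(f"pics/wrist7.png",im[:,:,::-1])
print([(d['p'],d['centre']) for d in r.landmark_of('wrist','handle_mid')[:1]])
print([(d['p'],d['centre']) for d in r.landmark_of('wrist','bolt_knob')[:1]])
target([.4655,-.0635,.20],x)
E
```

```text
t: 17.4
tool_pos: [0.4147, 0.0267, 0.2158]
orientation: [0.548, 0.448, 0.545, -0.45]
force: [-0.5, -0.1, -0.2]
finger_gap: 0.0512
[-0.10947647  0.06689711 -0.49778784  1.00328196 -0.00526125  2.8358372 ]
[(0.65, [0.4652, -0.0633, 0.1447])]
[(0.76, [0.4143, 0.0127, 0.1217])]
sign 1 shift mm [14.9 32.7 98.3] turn [-90.5   0.3   0.3]
sign -1 shift mm [14.9 32.7 98.3] turn [89.5  0.3 -0.3]
```

```bash
python3 -m creep '[[[0,4,12],[-8,0,0],0.6],[[0,8,24],[-16,0,0],0.6],[[0,12,36],[-24,0,0],0.6],[[0,16,48],[-32,0,0],0.6],[[0,20,60],[-40,0,0],0.6],[[0,24,72],[-48,0,0],0.6],[[0,28,84],[-56,0,0],0.5],[[5,33,98],[-64,0,0],0.5],[[10,33,98],[-72,0,0],0.5],[[15,33,98],[-80,0,0],0.5]]' 20
python3 - <<'E'
from h import *
print(r.sense()['joints'])
x=np.array((np.cos(.204),np.sin(.204),0))
target([.4655,-.0635,.106],x)
E
```

```text
t: 18.55
tool_pos: [0.465, -0.0633, 0.1981]
orientation: [0.706, -0.011, 0.708, 0.008]
force: [-0.1, 0.9, -0.4]
finger_gap: 0.0426
[-0.28915928  0.18479965 -0.40724504  0.9788292  -0.00505277  1.25506088]
sign 1 shift mm [92.1  0.2  0.6] turn [-10.2  -0.1   0.3]
sign -1 shift mm [92.1  0.2  0.6] turn [169.8   0.4   0.2]
```

```bash
python3 -m creep '[[[0,0,0],[-8,0,0],0.5],[[0,0,0],[-10.2,0,0],0.5],[[10,0,0],[-10.2,0,0],0.5],[[25,0,0],[-10.2,0,0],0.5],[[40,0,0],[-10.2,0,0],0.5],[[55,0,0],[-10.2,0,0],0.5],[[55,0,0],[-10.2,0,0],0.5],[[55,0,0],[-10.2,0,0],0.5],[[55,0,0],[-10.2,0,0],0.5],[[55,0,0],[-10.2,0,0],0.5]]' 20
python3 - <<'E'
from h import *
for c in ("wrist","side"):
    im=r.capture(c);cv2.imwrite(f"pics/{c}8.png",im[:,:,::-1])
a=cv2.imread('pics/side8.png');w=cv2.imread('pics/wrist8.png')
cv2.imwrite('pics/c8.png',np.hstack([cv2.resize(a[150:280,300:440],None,fx=3,fy=3),cv2.resize(w[200:400,220:420],(380,390))]))
E
```

```text
t: 19.55
tool_pos: [0.4654, -0.0637, 0.1436]
orientation: [0.703, -0.074, 0.704, 0.07]
force: [-0.4, -0.4, -0.1]
finger_gap: 0.0428
```

View pics/c8.png

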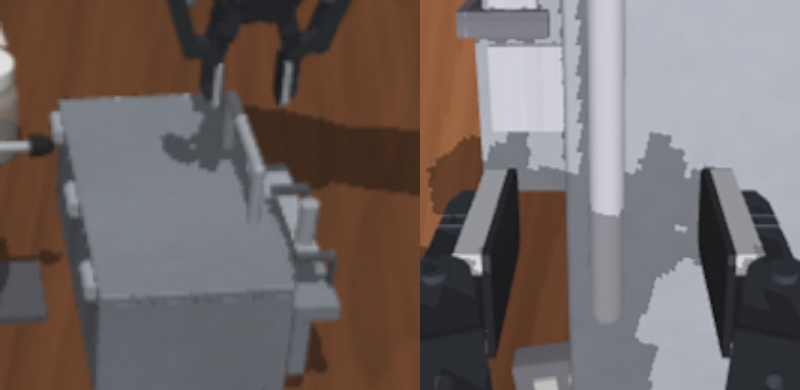

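The bar (crop column 607) is centred between the pads (510 and 705). I'll go down and grip.

```bash
python3 -m creep '[[[8,0,0],[0,0,0],0.5],[[16,0,0],[0,0,0],0.5],[[24,0,0],[0,0,0],0.5],[[31,0,0],[0,0,0],0.5],[[37,0,0],[0,0,0],0.5],[[37,0,0],[0,0,0],0.2],[[37,0,0],[0,0,0],0],[[37,0,0],[0,0,0],0],[[37,0,0],[0,0,0],0],[[37,0,0],[0,0,0],0]]' 20
python3 - <<'E'
from h import *
im=r.capture('wrist');cv2.imwrite("pics/wrist9.png",im[:,:,::-1])
print(r.sense()['finger_gap'],r.sense()['force'])
E
```

```text
t: 20.65
tool_pos: [0.4647, -0.064, 0.1066]
orientation: [0.703, -0.074, 0.704, 0.07]
force: [-2.9, -1.2, -0.5]
finger_gap: 0.0091
0.008723739806524015 [-2.68363398 -1.14958699  1.32903115]
```

View pics/wrist9.png

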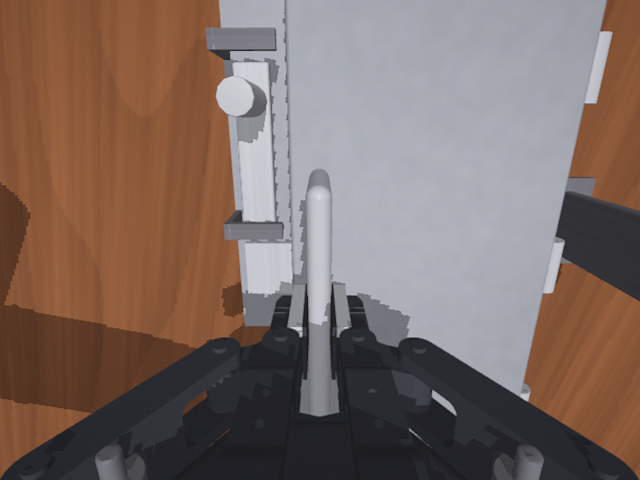

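```bash
python3 - <<'E'
import cv2
w=cv2.imread('pics/wrist9.png');a=cv2.imread('pics/wrist5.png')
cv2.imwrite('pics/c9.png',cv2.resize(w[10:340,190:340],None,fx=2,fy=1.8,interpolation=cv2.INTER_CUBIC))
cv2.imwrite('pics/c5.png',cv2.resize(a[180:260,250:490],None,fx=3,fy=3,interpolation=cv2.INTER_CUBIC))
a=cv2.imread('pics/wrist1.png')
cv2.imwrite('pics/c1.png',cv2.resize(a[180:260,210:450],None,fx=3,fy=3,interpolation=cv2.INTER_CUBIC))
E
```

```text
(no output)
```

View pics/c9.png

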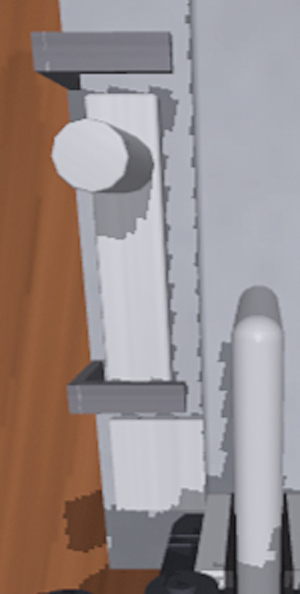

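View pics/c5.png

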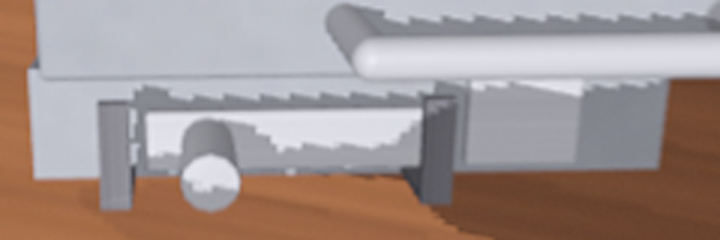

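View pics/c1.png

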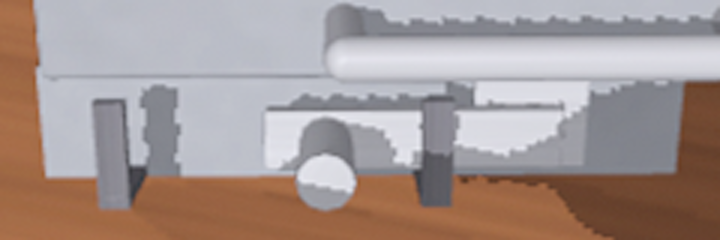

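The tab is fully exposed (crop 5, columns 467–580) and the bolt's end lies behind the inner strap, so the tab is clear. I'll lift gently along the arc and check the force.

```bash
python3 -m creep '[[[-1.2,0,0.6],[0,0,0],0],[[-2.4,0,1.2],[0,0,0],0],[[-3.6,0,1.7],[0,0,0],0],[[-4.8,0,2.3],[0,0,0],0],[[-6.1,0,2.9],[0,0,0],0],[[-7.3,0,3.5],[0,0,0],0],[[-8.6,0,4.1],[0,0,0],0],[[-9.8,0,4.7],[0,0,0],0],[[-11,0,5.3],[0,0,0],0],[[-12.2,0,5.9],[0,0,0],0]]' 20
```

```text
t: 21.7
tool_pos: [0.4703, -0.0627, 0.1189]
orientation: [0.703, -0.074, 0.704, 0.07]
force: [-3.6, -2.2, -4.3]
finger_gap: 0.009
```

```bash
python3 -m creep '[[[-5.9,0,3.4],[0,0,0],0],[[-11.6,0,7.1],[0,0,0],0],[[-17.1,0,11.1],[0,0,0],0],[[-22.4,0,15.3],[0,0,0],0],[[-27.4,0,19.8],[0,0,0],0],[[-32.3,0,24.6],[0,0,0],0],[[-36.9,0,29.6],[0,0,0],0],[[-41.2,0,34.8],[0,0,0],0],[[-45.3,0,40.2],[0,0,0],0],[[-49.1,0,45.9],[0,0,0],0]]' 20
python3 - <<'E'
from h import *
im=r.capture('side');cv2.imwrite("pics/side10.png",im[:,:,::-1])
print(r.sense()['force'],r.sense()['joints'])
E
```

```text
t: 22.7
tool_pos: [0.5136, -0.0537, 0.1693]
orientation: [0.701, -0.075, 0.706, 0.069]
force: [-13.9, -4.6, 8.7]
finger_gap: 0.0092
[-11.93050158  -3.33611201  10.34061854] [-0.24107827  0.29763604 -0.33306009  0.94172022 -0.00789283  1.12545436]
```

View pics/side10.png

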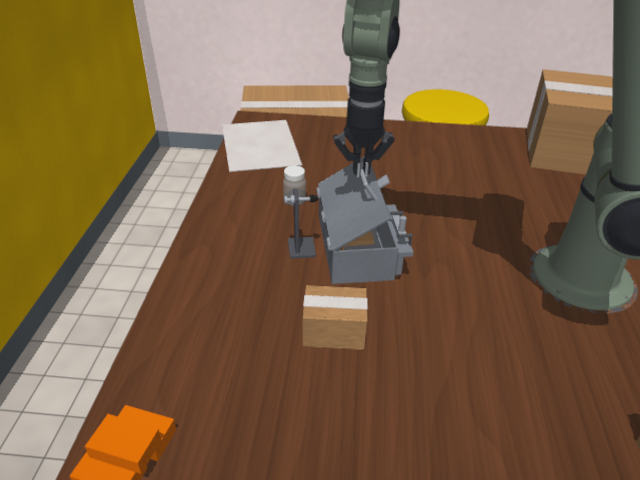

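Lid open to about 0.6 rad; the net force points outward along the radius, so my arc is a few mm tight. I'll widen it slightly and go on.

```bash
python3 -m creep '[[[-5.5,0,5],[0,0,0],0],[[-9.7,0,10],[0,0,0],0],[[-12.7,0,16],[0,0,0],0],[[-15.3,0,22],[0,0,0],0],[[-17.6,0,28.5],[0,0,0],0],[[-19.5,0,35],[0,0,0],0],[[-21.2,0,42],[0,0,0],0],[[-22.5,0,48.5],[0,0,0],0],[[-23.5,0,55.5],[0,0,0],0],[[-24,0,62.5],[0,0,0],0]]' 20
```

```text
t: 23.75
tool_pos: [0.5763, -0.0403, 0.1946]
orientation: [0.702, -0.074, 0.705, 0.07]
force: [-3.3, -2.1, -8.8]
finger_gap: 0.0087
```

```bash
python3 -m creep '[[[1,0,6.8],[0,0,0],0],[[2,0,13.6],[0,0,0],0],[[3,0,20.3],[0,0,0],0],[[3.8,0,27.1],[0,0,0],0],[[5,0,33.8],[0,0,0],0],[[6.2,0,40],[0,0,0],0],[[7.5,0,45],[0,0,0],0],[[9,0,49],[0,0,0],0],[[9.5,0,51],[0,0,0],0],[[9.5,0,51],[0,0,0],0]]' 20
python3 - <<'E'
from h import *
for c in('side','wrist'):
  im=r.capture(c);cv2.imwrite(f"pics/{c}11.png",im[:,:,::-1])
print(r.sense()['force'],r.sense()['joints'])
a=cv2.imread('pics/side11.png')
cv2.imwrite('pics/c11.png',np.hstack([cv2.resize(a[120:280,260:440],None,fx=2.5,fy=2.5),cv2.resize(cv2.imread('pics/wrist11.png'),(350,400))]))
E
```

```text
t: 24.75
tool_pos: [0.6291, -0.0293, 0.187]
orientation: [0.704, -0.075, 0.703, 0.07]
force: [-0.4, 0.8, 4.5]
finger_gap: 0.009
[-0.46725869  1.88821627  5.07359267] [-0.1608307   0.48490722 -0.00273238  1.07952939 -0.00553486  1.20502893]
```

View pics/c11.png

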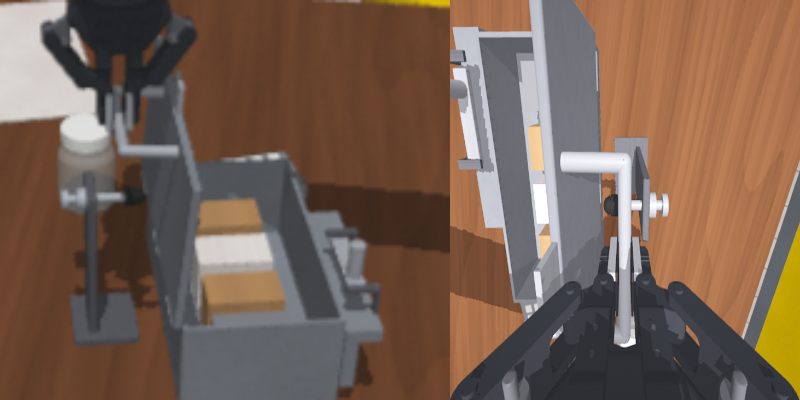

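The lid is at about 1.49 rad and the rubber, visible at wrist-crop (610,205), isn't touched yet. I'll let go of the handle and rise over the free edge.

```bash
python3 -m creep '[[[0,0,0],[0,0,0],0.15],[[0,0,0],[0,0,0],0.3],[[0,0,0],[0,0,0],0.3],[[0,0,0],[0,0,0],0.3],[[-5,0,0],[0,0,0],0.3],[[-15,0,0],[0,0,0],0.3],[[-30,0,0],[0,0,0],0.3],[[-45,0,0],[0,0,0],0.3],[[-60,0,0],[0,0,0],0.3],[[-70,0,0],[0,0,0],0.3]]' 20
python3 - <<'E'
from h import *
for c in('side','top'):
  im=r.capture(c);cv2.imwrite(f"pics/{c}12.png",im[:,:,::-1])
print(r.sense()['force'],r.sense()['finger_gap'])
a=cv2.imread('pics/side12.png');b=cv2.imread('pics/top12.png')
cv2.imwrite('pics/c12.png',np.hstack([cv2.resize(a[120:280,260:440],(450,400)),cv2.resize(b[150:350,290:465],(350,400))]))
E
```

```text
t: 25.85
tool_pos: [0.6295, -0.029, 0.2591]
orientation: [0.705, -0.075, 0.702, 0.07]
force: [0.1, 0.3, -0.4]
finger_gap: 0.0257
[1.26683854 0.1425729  0.48132261] 0.025396038044930642
```

View pics/c12.png

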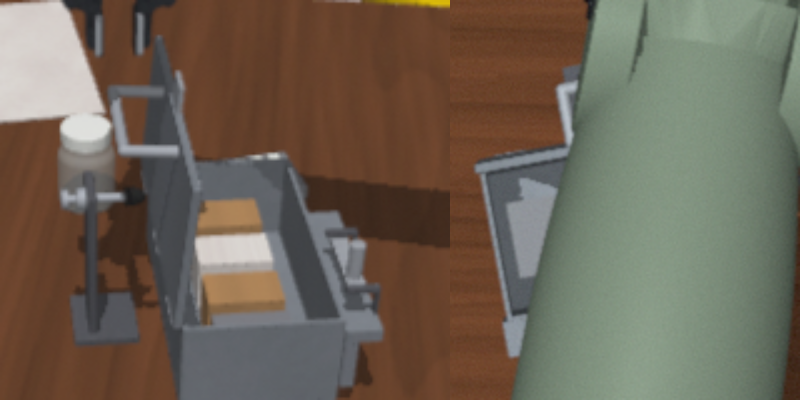

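The hand is clear and the lid stays put upright (side-crop edge at (160,40)). I'll move forward of the lid with the fingers shut.

```bash
python3 -m creep '[[[0,0,-10],[0,0,0],0],[[0,0,-25],[0,0,0],0],[[0,0,-42],[0,0,0],0],[[0,0,-60],[0,0,0],0],[[0,0,-78],[0,0,0],0],[[0,0,-95],[0,0,0],0],[[0,0,-110],[0,0,0],0],[[0,0,-115],[0,0,0],0],[[0,0,-115],[0,0,0],0],[[0,0,-115],[0,0,0],0]]' 20
python3 - <<'E'
from h import *
b=np.load('b.npy')
x=np.array((np.cos(.204),np.sin(.204),0))
h=np.array([.5855,-.0375,0]); t=h-.07*x; t[2]=.188
target(t,x)
E
```

```text
t: 26.95
tool_pos: [0.5176, -0.0525, 0.2585]
orientation: [0.705, -0.075, 0.701, 0.07]
force: [-0.5, 0.1, -0.4]
finger_gap: 0.0004
sign 1 shift mm [70.5  1.5 -0.9] turn [0.  0.3 0.4]
sign -1 shift mm [70.5  1.5 -0.9] turn [-180.    -0.7    0.5]
```

```bash
python3 -m creep '[[[8,0,0],[0,0,0],0],[[18,0,0],[0,0,0],0],[[28,0,0],[0,0,0],0],[[38,0,0],[0,0,0],0],[[48,0,0],[0,0,0],0],[[58,0,0],[0,0,0],0],[[66,1,0],[0,0,0],0],[[70,1.5,0],[0,0.3,0.4],0],[[70,1.5,0],[0,0.3,0.4],0],[[70,1.5,0],[0,0.3,0.4],0]]' 20
python3 - <<'E'
from h import *
for c in('side','wrist'):
  im=r.capture(c);cv2.imwrite(f"pics/{c}13.png",im[:,:,::-1])
print(r.sense()['force'])
a=cv2.imread('pics/side13.png');b=cv2.imread('pics/wrist13.png')
cv2.imwrite('pics/c13.png',np.hstack([cv2.resize(a[120:280,260:440],(450,400)),cv2.resize(b,(350,400))]))
E
```

```text
t: 27.95
tool_pos: [0.5181, -0.0516, 0.1887]
orientation: [0.703, -0.073, 0.703, 0.072]
force: [-0.0, 0.3, 0.1]
finger_gap: -0.0
[0.05167305 0.06144735 0.07052139]
```

View pics/c13.png

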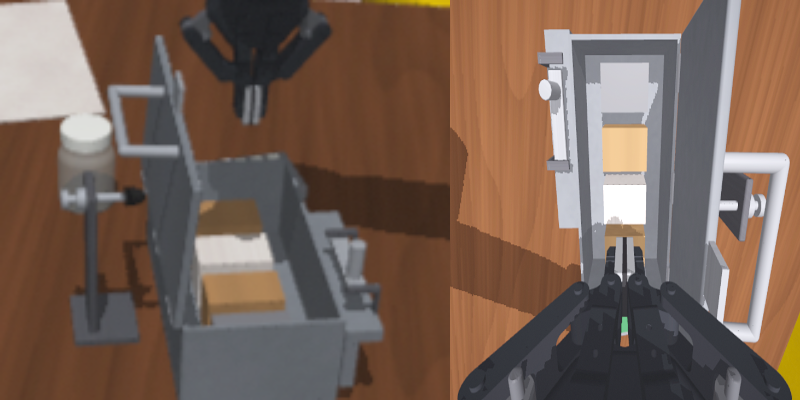

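The closed fingers are in front of the lid's inner face (wrist-crop fingers at (625,250), lid face at about 690) and the way is clear. I'll approach.

```bash
python3 -m creep '[[[0,0,4],[0,0,0],0],[[0,0,8],[0,0,0],0],[[0,0,12],[0,0,0],0],[[0,0,16],[0,0,0],0],[[0,0,20],[0,0,0],0],[[0,0,24],[0,0,0],0],[[0,0,28],[0,0,0],0],[[0,0,31],[0,0,0],0],[[0,0,34],[0,0,0],0],[[0,0,36],[0,0,0],0]]' 20
python3 -m creep '[[[0,0,1],[0,0,0],0],[[0,0,2],[0,0,0],0],[[0,0,3],[0,0,0],0],[[0,0,4],[0,0,0],0],[[0,0,5],[0,0,0],0],[[0,0,6],[0,0,0],0],[[0,0,7],[0,0,0],0],[[0,0,8],[0,0,0],0],[[0,0,9],[0,0,0],0],[[0,0,10],[0,0,0],0]]' 20
```

```text
t: 29.05
tool_pos: [0.5537, -0.0442, 0.189]
orientation: [0.704, -0.073, 0.703, 0.072]
force: [-0.6, 0.2, 0.2]
finger_gap: -0.0004
t: 30.05
tool_pos: [0.5637, -0.0421, 0.1891]
orientation: [0.704, -0.073, 0.703, 0.072]
force: [-1.7, 0.4, 3.2]
finger_gap: 0.0002
```

```bash
python3 - <<'E'
from h import *
for c in('side','wrist'):
  im=r.capture(c);cv2.imwrite(f"pics/{c}14.png",im[:,:,::-1])
  print(r.sense()['force'])
a=cv2.imread('pics/side14.png');b=cv2.imread('pics/wrist14.png')
cv2.imwrite('pics/c14.png',np.hstack([cv2.resize(a[120:280,260:440],(450,400)),cv2.resize(b,(350,400))]))
E
```

```text
[-1.28412569  0.52327758  2.88569306]
[-2.50960168 -0.35027598  2.6026955 ]
```

View pics/c14.png

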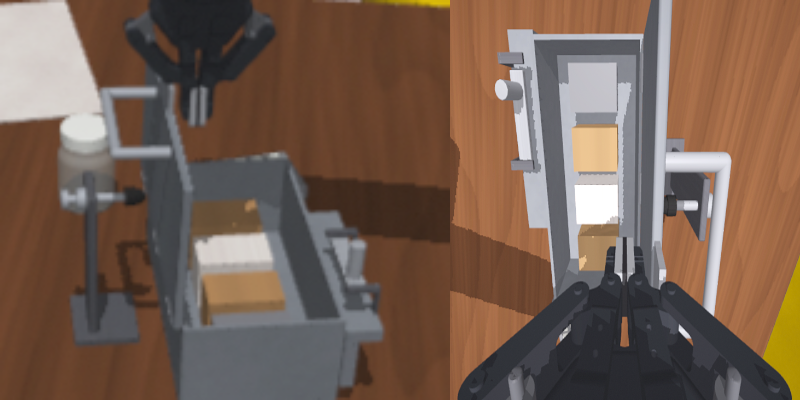

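The gripper's knuckle, at side-crop (150,70), meets the lid's edge before the fingertips do. I'll back off and turn the hand 90° so the slim side faces the lid.

```bash
python3 -m creep '[[[0,0,-10],[0,0,0],0],[[0,0,-20],[0,0,0],0],[[0,0,-30],[0,0,0],0],[[0,0,-30],[-8,0,0],0],[[0,0,-30],[-16,0,0],0],[[0,0,-30],[-24,0,0],0],[[0,0,-30],[-32,0,0],0],[[0,0,-30],[-40,0,0],0],[[0,0,-30],[-48,0,0],0],[[0,0,-30],[-56,0,0],0]]' 20
python3 - <<'E'
from h import *
y=np.array((-np.sin(.204),np.cos(.204),0));x=np.array((np.cos(.204),np.sin(.204),0))
h=np.array([.5855,-.0375,0]); t=h-.05*x; t[2]=.188
target(t,y)
E
```

```text
t: 31.15
tool_pos: [0.5336, -0.0484, 0.1891]
orientation: [0.586, -0.396, 0.586, 0.395]
force: [0.3, -0.1, -0.2]
finger_gap: -0.0001
sign 1 shift mm [ 1.1 -2.4  1.8] turn [-33.6  -0.    0.1]
sign -1 shift mm [ 1.1 -2.4  1.8] turn [1.464e+02 1.000e-01 1.000e-01]
```

```bash
python3 -m creep '[[[0,0,0],[-8,0,0],0],[[0,0,0],[-16,0,0],0],[[0,0,0],[-24,0,0],0],[[1,-1,1],[-32,0,0],0],[[1,-2,2],[-33.6,0,0],0],[[1,-2,2],[-33.6,0,0],0],[[1,-2,2],[-33.6,0,0],0],[[1,-2,2],[-33.6,0,0],0],[[1,-2,2],[-33.6,0,0],0],[[1,-2,2],[-33.6,0,0],0]]' 20
python3 -m creep '[[[0,-2,0],[0,0,0],0],[[0,-4,0],[0,0,0],0],[[0,-6,0],[0,0,0],0],[[0,-8,0],[0,0,0],0],[[0,-10,0],[0,0,0],0],[[0,-12,0],[0,0,0],0],[[0,-14,0],[0,0,0],0],[[0,-16,0],[0,0,0],0],[[0,-18,0],[0,0,0],0],[[0,-20,0],[0,0,0],0]]' 20
python3 - <<'E'
from h import *
for c in('side','wrist'):
  im=r.capture(c);cv2.imwrite(f"pics/{c}15.png",im[:,:,::-1])
  print(r.sense()['force'])
a=cv2.imread('pics/side15.png');b=cv2.imread('pics/wrist15.png')
cv2.imwrite('pics/c15.png',np.hstack([cv2.resize(a[120:280,260:440],(450,400)),cv2.resize(b,(350,400))]))
E
```

```text
t: 32.15
tool_pos: [0.5362, -0.0473, 0.1881]
orientation: [-0.447, 0.549, -0.447, -0.548]
force: [-0.7, 0.7, 0.3]
finger_gap: -0.0002
t: 33.15
tool_pos: [0.556, -0.0432, 0.1881]
orientation: [-0.447, 0.549, -0.447, -0.548]
force: [0.9, -0.5, -0.2]
finger_gap: 0.0001
[ 0.83627101 -0.29636206  0.22423928]
[ 0.31049274  0.49415722 -0.17979743]
```

View pics/c15.png

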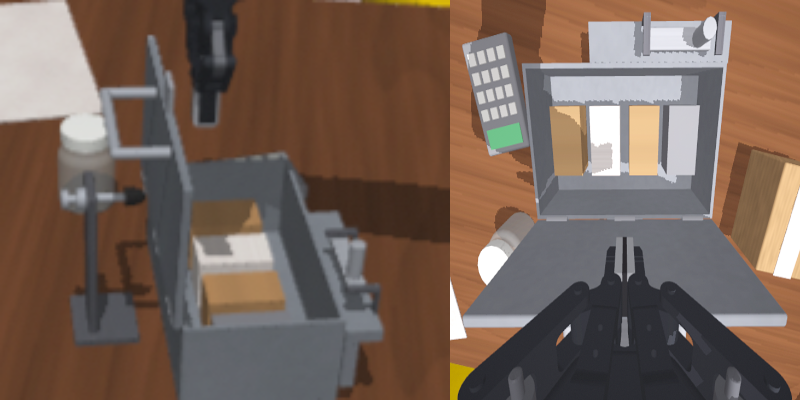

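The fingers are now slim toward the lid with about 15 mm to go. I'll continue in small steps, watching the force.

```bash
python3 -m creep '[[[0,-1.5,0],[0,0,0],0],[[0,-3,0],[0,0,0],0],[[0,-4.5,0],[0,0,0],0],[[0,-6,0],[0,0,0],0],[[0,-7.5,0],[0,0,0],0],[[0,-9,0],[0,0,0],0],[[0,-10.5,0],[0,0,0],0],[[0,-12,0],[0,0,0],0],[[0,-13.5,0],[0,0,0],0],[[0,-15,0],[0,0,0],0]]' 20
python3 -m creep '[[[0,-1,0],[0,0,0],0],[[0,-2,0],[0,0,0],0],[[0,-3,0],[0,0,0],0],[[0,-4,0],[0,0,0],0],[[0,-5,0],[0,0,0],0],[[0,-6,0],[0,0,0],0],[[0,-7,0],[0,0,0],0],[[0,-8,0],[0,0,0],0],[[0,-8,0],[0,0,0],0],[[0,-8,0],[0,0,0],0]]' 20
```

```text
t: 34.25
tool_pos: [0.5709, -0.0402, 0.1881]
orientation: [-0.447, 0.549, -0.447, -0.548]
force: [0.3, -0.7, -0.2]
finger_gap: 0.0
t: 35.25
tool_pos: [0.5787, -0.0385, 0.188]
orientation: [-0.447, 0.549, -0.447, -0.548]
force: [-1.9, 0.6, -1.1]
finger_gap: 0.0
```

```bash
python3 -m creep '[[[0,-0.5,0],[0,0,0],0],[[0,-1,0],[0,0,0],0],[[0,-1.5,0],[0,0,0],0],[[0,-2,0],[0,0,0],0],[[0,-2.5,0],[0,0,0],0],[[0,-3,0],[0,0,0],0],[[0,-3.5,0],[0,0,0],0],[[0,-4,0],[0,0,0],0],[[0,-4,0],[0,0,0],0],[[0,-4,0],[0,0,0],0]]' 20
python3 - <<'E'
from h import *
for c in('side',):
  im=r.capture(c);cv2.imwrite(f"pics/{c}16.png",im[:,:,::-1])
  print(r.sense()['force'])
a=cv2.imread('pics/side16.png')
cv2.imwrite('pics/c16.png',cv2.resize(a[130:240,270:380],None,fx=5,fy=5))
E
```

```text
t: 36.25
tool_pos: [0.5826, -0.0377, 0.1879]
orientation: [-0.447, 0.549, -0.447, -0.548]
force: [-2.4, -0.6, -0.7]
finger_gap: -0.0002
[-1.66865352 -0.51253556 -0.88120822]
```

View pics/c16.png

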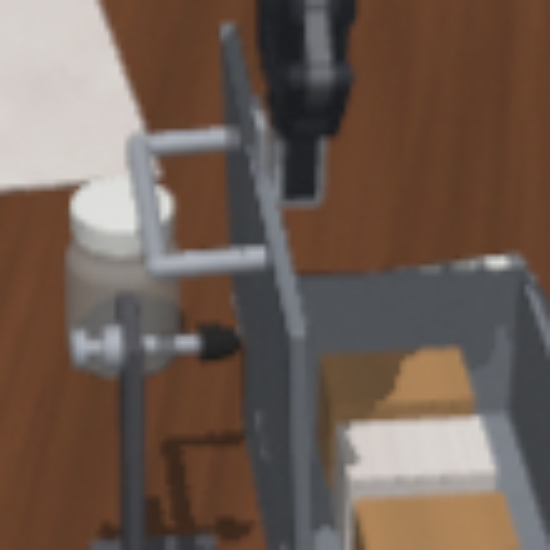

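The fingers (300,180) are at the lid's face, and the rubber at (235,342) is very close to the lid. Smaller steps from here.

```bash
python3 -m creep '[[[0,-0.4,0],[0,0,0],0],[[0,-0.8,0],[0,0,0],0],[[0,-1.2,0],[0,0,0],0],[[0,-1.6,0],[0,0,0],0],[[0,-2,0],[0,0,0],0],[[0,-2.4,0],[0,0,0],0],[[0,-2.7,0],[0,0,0],0],[[0,-3,0],[0,0,0],0],[[0,-3,0],[0,0,0],0],[[0,-3,0],[0,0,0],0]]' 20
```

```text
t: 37.3
tool_pos: [0.5856, -0.037, 0.1879]
orientation: [-0.447, 0.549, -0.447, -0.548]
force: [-2.4, -1.0, -1.4]
finger_gap: 0.0003
```

```bash
python3 -m creep '[[[0,-0.4,0],[0,0,0],0],[[0,-0.8,0],[0,0,0],0],[[0,-1.2,0],[0,0,0],0],[[0,-1.6,0],[0,0,0],0],[[0,-2,0],[0,0,0],0],[[0,-2.4,0],[0,0,0],0],[[0,-2.7,0],[0,0,0],0],[[0,-3,0],[0,0,0],0],[[0,-3,0],[0,0,0],0],[[0,-3,0],[0,0,0],0]]' 20
```

```text
t: 38.3
tool_pos: [0.5886, -0.0364, 0.188]
orientation: [-0.447, 0.549, -0.447, -0.548]
force: [-2.6, -0.1, -1.5]
finger_gap: -0.0001
```

```bash
python3 -m creep '[[[0,-0.4,0],[0,0,0],0],[[0,-0.8,0],[0,0,0],0],[[0,-1.2,0],[0,0,0],0],[[0,-1.6,0],[0,0,0],0],[[0,-2,0],[0,0,0],0],[[0,-2.4,0],[0,0,0],0],[[0,-2.7,0],[0,0,0],0],[[0,-3,0],[0,0,0],0],[[0,-3,0],[0,0,0],0],[[0,-3,0],[0,0,0],0]]' 20
```

```text
t: 39.3
tool_pos: [0.5916, -0.0358, 0.188]
orientation: [-0.447, 0.549, -0.446, -0.548]
force: [-1.9, -0.5, -1.6]
finger_gap: -0.0002
```

```bash
python3 -m creep '[[[0,-0.4,0],[0,0,0],0],[[0,-0.8,0],[0,0,0],0],[[0,-1.2,0],[0,0,0],0],[[0,-1.6,0],[0,0,0],0],[[0,-2,0],[0,0,0],0],[[0,-2.4,0],[0,0,0],0],[[0,-2.7,0],[0,0,0],0],[[0,-3,0],[0,0,0],0],[[0,-3,0],[0,0,0],0],[[0,-3,0],[0,0,0],0]]' 20
python3 - <<'E'
from h import *
for c in('side',):
  im=r.capture(c);cv2.imwrite(f"pics/{c}17.png",im[:,:,::-1])
  print(r.sense()['force'])
a=cv2.imread('pics/side17.png')
cv2.imwrite('pics/c17.png',cv2.resize(a[130:240,270:380],None,fx=5,fy=5))
E
```

```text
t: 40.3
tool_pos: [0.5947, -0.0352, 0.1881]
orientation: [-0.447, 0.549, -0.446, -0.547]
force: [-2.4, -0.3, -1.4]
finger_gap: 0.0001
[-2.49499058 -0.33563547 -1.61092213]
```

View pics/c17.png

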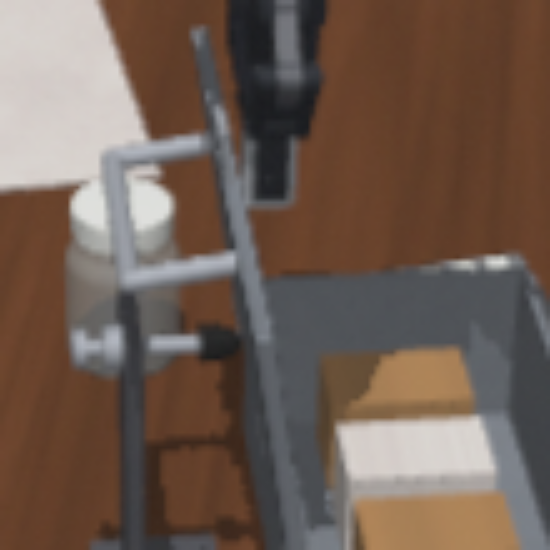

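The lid now leans back (free edge at crop (197,35)) and the rubber isn't loaded yet; the force is a steady 2.5 N. I'll continue.

```bash
python3 -m creep '[[[0,-0.4,0],[0,0,0],0],[[0,-0.8,0],[0,0,0],0],[[0,-1.2,0],[0,0,0],0],[[0,-1.6,0],[0,0,0],0],[[0,-2,0],[0,0,0],0],[[0,-2.4,0],[0,0,0],0],[[0,-2.7,0],[0,0,0],0],[[0,-3,0],[0,0,0],0],[[0,-3,0],[0,0,0],0],[[0,-3,0],[0,0,0],0]]' 20
```

```text
t: 41.35
tool_pos: [0.5977, -0.0346, 0.1881]
orientation: [-0.447, 0.549, -0.446, -0.547]
force: [-2.4, 0.1, -2.1]
finger_gap: 0.0001
```

```bash
python3 -m creep '[[[0,-0.4,0],[0,0,0],0],[[0,-0.8,0],[0,0,0],0],[[0,-1.2,0],[0,0,0],0],[[0,-1.6,0],[0,0,0],0],[[0,-2,0],[0,0,0],0],[[0,-2.4,0],[0,0,0],0],[[0,-2.7,0],[0,0,0],0],[[0,-3,0],[0,0,0],0],[[0,-3,0],[0,0,0],0],[[0,-3,0],[0,0,0],0]]' 20
```

```text
t: 42.35
tool_pos: [0.6005, -0.034, 0.1881]
orientation: [-0.447, 0.549, -0.446, -0.548]
force: [-2.8, -1.5, -1.3]
finger_gap: 0.0001
```

```bash
python3 -m creep '[[[0,-0.4,0],[0,0,0],0],[[0,-0.8,0],[0,0,0],0],[[0,-1.2,0],[0,0,0],0],[[0,-1.6,0],[0,0,0],0],[[0,-2,0],[0,0,0],0],[[0,-2.4,0],[0,0,0],0],[[0,-2.7,0],[0,0,0],0],[[0,-3,0],[0,0,0],0],[[0,-3,0],[0,0,0],0],[[0,-3,0],[0,0,0],0]]' 20
```

```text
t: 43.35
tool_pos: [0.6024, -0.0336, 0.1877]
orientation: [-0.446, 0.548, -0.447, -0.548]
force: [-7.2, -1.8, -1.6]
finger_gap: 0.0003
```

The force rose to 7.4 N and progress fell off, so the lid is on the rubber. I'll hold the press.

```bash
python3 -m creep '[[[0,-0.6,0],[0,0,0],0],[[0,-1.0,0],[0,0,0],0],[[0,-1.2,0],[0,0,0],0],[[0,-1.2,0],[0,0,0],0],[[0,-1.2,0],[0,0,0],0],[[0,-1.2,0],[0,0,0],0],[[0,-1.2,0],[0,0,0],0],[[0,-1.2,0],[0,0,0],0],[[0,-1.2,0],[0,0,0],0],[[0,-1.2,0],[0,0,0],0]]' 20
python3 - <<'E'
from h import *
for c in('side','wrist'):
  im=r.capture(c);cv2.imwrite(f"pics/{c}18.png",im[:,:,::-1])
  print(r.sense()['force'])
a=cv2.imread('pics/side18.png')
cv2.imwrite('pics/c18.png',cv2.resize(a[130:240,270:380],None,fx=5,fy=5))
E
```

```text
t: 44.35
tool_pos: [0.6027, -0.0335, 0.1876]
orientation: [0.446, -0.548, 0.448, 0.548]
force: [-5.7, -1.4, 0.3]
finger_gap: -0.0001
[-6.23049227 -2.23689263 -0.08880404]
[-5.79004804 -1.61444953 -0.75531104]
```

View pics/c18.png

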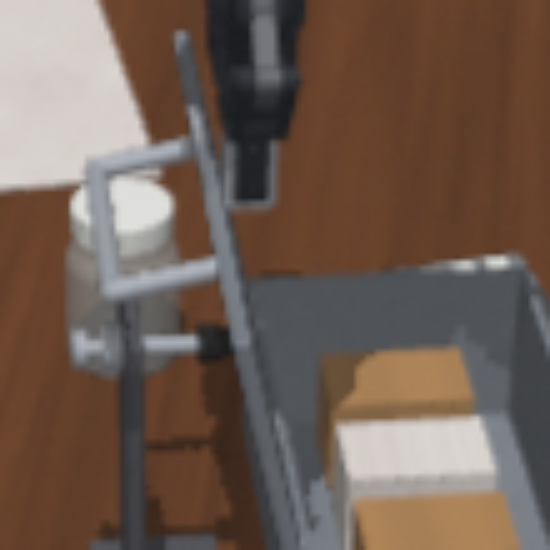

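Stalled with the rubber against the lid (225,342) at about 6 N. One slightly firmer hold, aiming for 7–8 N, then release slowly.

```bash
python3 -m creep '[[[0,-0.8,0],[0,0,0],0],[[0,-1.2,0],[0,0,0],0],[[0,-1.5,0],[0,0,0],0],[[0,-1.5,0],[0,0,0],0],[[0,-1.5,0],[0,0,0],0],[[0,-1.5,0],[0,0,0],0],[[0,-1.5,0],[0,0,0],0],[[0,-1.5,0],[0,0,0],0],[[0,-1.5,0],[0,0,0],0],[[0,-1.5,0],[0,0,0],0]]' 20
```

```text
t: 45.45
tool_pos: [0.603, -0.0334, 0.1875]
orientation: [0.445, -0.547, 0.448, 0.549]
force: [-6.8, -1.3, 1.1]
finger_gap: -0.0004
```

```bash
python3 -m creep '[[[0,-0.8,0],[0,0,0],0],[[0,-0.2,0],[0,0,0],0],[[0,0.5,0],[0,0,0],0],[[0,1.2,0],[0,0,0],0],[[0,2,0],[0,0,0],0],[[0,4,0],[0,0,0],0],[[0,8,0],[0,0,0],0],[[0,14,0],[0,0,0],0],[[0,22,0],[0,0,0],0],[[0,30,0],[0,0,0],0]]' 20
python3 -m creep '[[[0,10,0],[0,0,0],0],[[0,20,0],[0,0,0],0],[[-10,30,0],[0,0,0],0],[[-25,30,0],[0,0,0],0],[[-40,30,0],[0,0,0],0],[[-55,30,0],[0,0,0],0],[[-70,30,0],[0,0,0],0],[[-80,30,0],[0,0,0],0],[[-80,30,0],[0,0,0],0],[[-80,30,0],[0,0,0],0]]' 20
python3 - <<'E'
from h import *
for c in('side','wrist'):
  im=r.capture(c);cv2.imwrite(f"pics/{c}19.png",im[:,:,::-1])
  print(r.sense()['force'])
  for t in('calculator','carton','jar','bolt_knob'):print(c,t,[(round(d['p'],2),np.round(d['centre'],3)) for d in r.landmark_of(c,t)[:1]])
a=cv2.imread('pics/side19.png');b=cv2.imread('pics/wrist19.png')
cv2.imwrite('pics/c19.png',np.hstack([cv2.resize(a[130:240,270:380],(450,450)),cv2.resize(b,(350,450))]))
print(r.sense()['t'],r.sense()['tool_pos'])
E
```

```text
t: 46.45
tool_pos: [0.5728, -0.0396, 0.1877]
orientation: [0.445, -0.547, 0.448, 0.549]
force: [-0.4, -0.8, 1.0]
finger_gap: 0.0001
t: 47.45
tool_pos: [0.5436, -0.0455, 0.2678]
orientation: [0.445, -0.547, 0.448, 0.549]
force: [0.1, -0.3, 0.5]
finger_gap: 0.0
[ 0.27171956 -0.68947241  0.01646697]
side calculator [(0.64, array([ 0.52 , -0.27 , -0.002]))]
side carton [(0.87, array([ 0.54 ,  0.228, -0.005]))]
side jar [(0.91, array([ 0.682, -0.228, -0.002]))]
side bolt_knob [(0.68, array([0.42 , 0.016, 0.119]))]
[0.27116842 0.42924487 0.49477595]
wrist calculator [(0.62, array([ 0.522, -0.268,  0.002]))]
wrist carton [(0.97, array([0.544, 0.228, 0.   ]))]
wrist jar [(0.36, array([0.417, 0.012, 0.124]))]
wrist bolt_knob [(0.65, array([ 0.59 , -0.037,  0.091]))]
47.95 [ 0.54373786 -0.04544328  0.26763118]
```

View pics/c19.png

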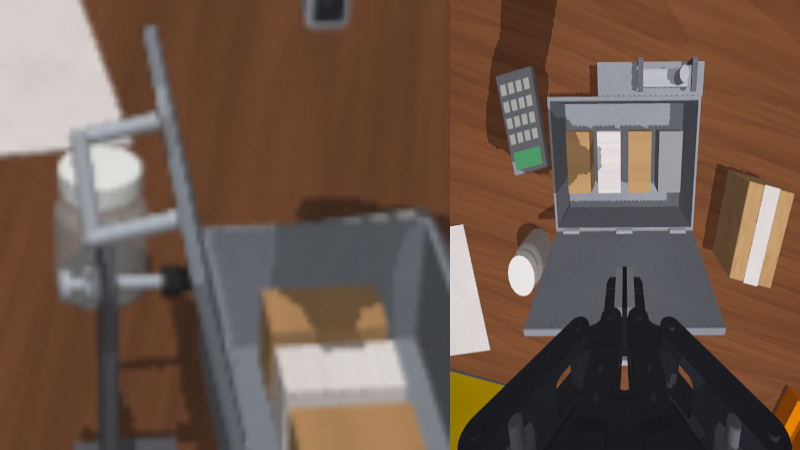

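The lid stays leaning on the rubber (side-crop (185,280)) with the hand clear. I'll compare with the pressed picture for any spring-back, then hand in.

```bash
python3 - <<'E'
from h import *
f=lambda n:cv2.cvtColor(cv2.imread(n),cv2.COLOR_BGR2GRAY).astype(np.float32)
a,b=f('pics/side18.png')[150:215,283:312],f('pics/side19.png')[150:215,283:312]
print('shift px',cv2.phaseCorrelate(a,b), 'mean diff',np.abs(a-b).mean())
print(r.sense()['joint_vel'].round(4),r.sense()['force'])
r.job_done()
E
```

```text
shift px ((0.11808649840591734, 0.01158882947456874), 0.9897213801189705) mean diff 2.5655172
[ 0.0008 -0.0008 -0.0001  0.0015  0.0002 -0.0011] [-0.09101836  0.76882792  0.25163519]
the job is handed in; nothing more can be done
```

The bolt is drawn, the lid is open and resting on its rubber stop, and I handed the job in at about 48 s. I have no verdict back.

**Bolt:** I drew it until it stopped hard, and the pictures showed the lid's tab fully uncovered. By my measure it travelled 31–32 mm. That is past the 28 mm needed but short of the 36 mm given. It stopped at the same place when I pushed at about 12 N with nothing near the strap, so I took that as its end. I did not explain the difference.

**Lid:** I swung it by the handle to about 1.5 rad. From there I pushed its inner face slowly with the closed fingers, feeling about 2.5 N, until it met the rubber. I then held about 6–7 N for two seconds and let go slowly. I could not measure the force on the rubber; worked out from the push, it was about 10–12 N while pressing.

**Last checks:**
- **Lid:** it moved only about 0.1 pixel in the side view after release and still lies against the rubber.
- **Hand:** it is clear of everything and the wrist force is near zero.
- **Bystanders:** the last pictures put the calculator, carton and jar within about 7 mm of their first positions, which is within the networks' error. One low-confidence reading of the jar from the wrist camera was wrong: it fell on the bolt knob.

**Disagreements along the way:**
- The fingertips turned out to end about 24 mm short of the reported tool point, so the first grip on the knob closed on nothing. I re-measured from the pictures and corrected for it.
- The gripper's knuckle touched the lid's edge once, at about 3 N, before I turned the hand.

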